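# Open the guard of a switch-panel test nest and hold it

### The arm

A 7-joint arm with a two-finger parallel gripper is mounted at the origin on the work surface. World frame = base frame: x ahead of the robot, y to its left, z up, the work surface at z = 0. Lengths are in m, angles in rad, forces in N, time in s.
With the tool pointing down it reaches from about 0.425 to 0.925 m from the base axis. Payload 6.8 kg.
Tool frame: the origin (TCP) lies at the very end of the fingers, on their centre line; the grasp point (between the pads) lies grasp_offset behind it (grasp_offset is the distance from the TCP to the grasp point, in m); z points along the fingers, y is the direction in which the jaws open and shut (so a half turn about z gives the same grasp; the last joint's range is limited). The gripper opens to 85 mm and grips with 20 to 120 N. Pads are 22 mm wide; open, the fingers measure 114 mm over their backs; the gripper's body (76 mm by 85 mm) begins 54 mm behind the grasp point. The pads swing forward as they close: fully open they stand 13 mm farther back than shut.
Start: joints at [-1.337, 0.477, 0.022, 1.555, -0.011, 1.109, -0.083], TCP at [0.226, 0.636, 0.231] pointing down, gripper open.
Joint ranges: [-2.96, 2.96], [-0.34, 2.1], [-1.41, 1.46], [0.24, 2.44], [-1.37, 4.51], [0.17, 1.92], [-2.96, 2.96]. Speed limits (rad/s): [2.39, 2.39, 3.14, 3.14, 3.14, 3.14, 3.14].

### API

Orientations are given as a unit quaternion [w, x, y, z].
In Python, from station import * gives the robot as it stands.
- The arm moves only by the shell command python3 -m handwheel 'ROWS' [FORCE]. ROWS is JSON, one flat list of numbers, 7 for each row, row after row: the shift along the world's x, y, z in cm, then the turn, a rotation vector about the world's x, y, z in degrees, then the opening, from 0 (shut) to 1 (fully open). In form: [tx, ty, tz, ax, ay, az, fingers, tx, ty, tz, ax, ay, az, fingers, ...]. A call has 1 to 8 rows; each row is the pose to reach, as a shift and turn from the pose measured when the call began; what a row does not reach only later rows make up. A row lasts 1/12 s, in which the tool goes at most 41.7 mm and 7.16 degrees, less where a joint would pass 70% of its speed; a pose out of reach is approached as far as the arm can. A call with a gripper value outside its range is refused whole. The fingers move at their own pace and stop on an object; FORCE is the grip in N (left out, the last holds). Time passes only in rows, so rows that repeat a pose let the fingers close. It gives the time, the measured TCP pose, the force and the opening at its end, in the units of the state.
- get_obs(): the state, without advancing time (a new reading comes with each control period).
- read_camera(name): name is "side" or "top" or "wrist"; returns the picture (420x560x3 uint8, red, green, blue); there is no depth.
- camera_info(name): a dict with "fx", "fy", "cx", "cy" (pixels), "k1" (the pictures are not rectified: a ray, as slopes to the right and down, at radius r is drawn at 1 + k1 r^2 times it, then the intrinsics apply), "R" (3x3) and "t" (3): a world point X has camera coordinates R X + t; the wrist camera has in their place "mount" (4x4, takes a point from camera to tool coordinates, whose origin is the TCP and whose axes are the flange's). Camera axes: x right, y down, z forward; pixel columns grow to the right and rows downward; lengths in m; the calibration is good to about 2 mm. A picture is of the moment at which its call begins: read the wrist's pose just before it. camera_info takes no time and is no camera call.
- hand_in(): hands the job in, once; it reports no verdict.
The state is a dict: "t": time; "q": joint angles; "joint_vel": joint speeds; "joint_torque": joint torques, N m; "eef_pos": TCP position; "tool_rot": TCP orientation; "contact_force": force on the tool from outside, world axes, zero at the start; "torque": the same for the moment, N m; "gripper_width": opening from 0.0 (shut) to 1.0 (fully open).
Only numpy, scipy, OpenCV 4.12 (cv2) and the standard library are available. Lean on these libraries where they do the work, as an engineer would, in place of code of your own. Each camera call takes 0.05 s, during which the arm holds its last target. There are 200 camera calls.

### The job

Set the rotary selector on the operator box to set-up, the mark with three strokes; then give the lid of the clear-walled guard a gentle tug by its handle, before touching its slide bolt, to learn whether the bolt is caught, and slide the bolt back if it is. Raise the lid by its handle to at least 45 degrees and finish while still holding it open there, for it has no stay and falls shut when let go. Leave the other things on the bench where they are.

Things in the scene. Friction and masses are not known exactly. Their poses are not given: they have to be found in the camera images.
- selector (a joint): angle in rad of the black rotary selector on the operator box; grows clockwise seen from above. Spring detents every 45 degrees: 0 = one-stroke mark, 0.785 = two strokes, 1.571 = three strokes (set-up), 2.356 = four strokes; stops just beyond the ends. Turning takes up to 0.06 N m; let go between two it snaps to the nearer, but within 4 degrees of half-way it can hang
- selector_grip (a point): point on the selector's vertical axis, at the height to grip: 30 mm above the dial plate, 8 mm below the knob's top. The knob is a bar 46 mm long, 14 mm wide, on a round skirt 44 mm across whose top is 22 mm below this point. The frame turns with the knob; the bar's pointer end lies 67.5 degrees counter-clockwise (from above) of its x axis
- selector_pointer (a point): top of the selector bar at its pointer end (white line), 23 mm from the axis and 8 mm above selector_grip
- console: grey operator box, 135 x 225 x 65 mm high, fixed to the bench; origin at its underside centre, x away from the robot. The selector's axis is at y = -0.045. Its square dial plate (98 mm) carries, clockwise on the side away from the robot, marks of one, two, three and four strokes; two push buttons 120 mm to its left play no part
- guard: fixed guard frame, 220 mm (x) by 270 mm (y), clear walls, aluminium rails, on a blue base plate 260 x 310 x 12 mm; a car switch panel is inside. Origin at the underside centre; x points away from the robot to the hinge side, y along the hinge, z up. The hinge axis runs along y through (0.110, 0, 0.103); the shut lid's top is at z = 0.110
- lid_handle (a point): black bow handle on the lid's front rail. Origin at the middle of its round bar (12 mm thick, 110 mm long along y, underside 36 mm above the lid, legs at both ends); in the guard's frame at (-0.088, 0.040, 0.152) when shut: 198 mm in front of the hinge axis and 49 mm above it. Axes as the guard's, turning with the lid
- guard_lid: the lid: aluminium rails 14 mm thick around a clear pane, 220 x 270 mm, with the handle and the bolt on its front rail (40 mm wide). Origin on the hinge axis at its middle; axes as the guard's when shut, turning with the lid about y
- guard_bolt: dark steel slide bolt on the lid's front rail, right of the handle. Origin half-way up its upright stud (12 mm thick; top 13 mm above, lid top 27 mm below). Fully home it is at (-0.090, -0.085, 0.137) in the guard's frame, lid shut; slides 22 mm along the guard's +y to be fully drawn (3 N friction), stays where left. May start anywhere from home to nearly drawn: only a tug tells if it is caught
- guard_strike: hooded steel bracket on the right of the guard frame that the bolt's tongue runs into: 34 mm wide, top at 142 mm, from y = -0.139 to -0.163 in the guard's frame; origin at (-0.090, 0, 0) there. It bends if the caught lid is hauled with over 45 N. Bolt guide blocks, 18 mm long (y), 24 mm above the lid, stand at y = -0.122 and -0.044, x as the stud
- lid_hinge (a joint): opening angle of the guard's lid in rad, 0 = shut, stop at 1.35. Lid and handle weigh about 0.5 kg (some 2.5 N at the handle) and fall shut when let go; a caught bolt allows about 0.02 rad of play (4 mm at the handle) and then holds firm
- weight_mid (a point): bystander: steel calibration weight, 34 mm diameter, 48 mm tall; point half-way up
- cap_mid (a point): bystander: black knob cap, 42 mm diameter, 17 mm tall; its centre
- collar_mid (a point): bystander: blue collar ring, 44 mm diameter, 16 mm tall; its centre
- post_mid (a point): bystander: blue support post on a 62 mm square foot, 136 mm tall; point half-way up
- driver_grip (a point): bystander: screwdriver, 190 mm long, lying; point on its handle
- hexkey: bystander: L-shaped hex key, 118 x 38 mm, 8 mm thick, lying flat
- panel_mid (a point): bystander: spare car switch panel, 100 x 160 x 16 mm, lying flat; its centre

How it is judged:
By the outcome, as a careful person would: the job done as asked, in the order asked, and still so for the second after the job is handed in, while the arm keeps its last pose, push and grip.
It also fails if it takes over 67 s, if anything falls off the work surface, if the arm or the gripper's body presses on something with over 40 N, if the wrist force passes 120 N, or if a joint passes its speed limit or range.

## Working session

There is one attempt and no reset: what is moved stays moved. The work goes in short steps, Python scripts to look and compute and a shell command to move; the robot and the scene stay as the last step left them, time stands still between calls to the robot, and variables do not carry over. Pictures are saved under pics/ and viewed, on a budget of 10 in all, crops included, one or two more only if the job needs it, and the job is handed in when it is done.

```bash
mkdir -p pics; ls
python3 - <<'E'
from station import *
import cv2,numpy as np
for n in("top","side"):
    cv2.imwrite(f"pics/{n}0.png",cv2.cvtColor(read_camera(n),cv2.COLOR_RGB2BGR))
    c=camera_info(n);print(n,{k:np.round(v,4).tolist() for k,v in c.items()})
print({k:np.round(v,4).tolist() for k,v in camera_info("wrist").items()})
print(get_obs())
E
```

```text
pics
top {'fx': 514.1363, 'fy': 514.1363, 'cx': 278.6774, 'cy': 213.8496, 'k1': -0.1531, 'R': [[-0.0224, -0.9997, 0.0023], [-0.9824, 0.0216, -0.1857], [0.1856, -0.0064, -0.9826]], 't': [0.0631, 0.5379, 1.4744]}
side {'fx': 498.273, 'fy': 498.273, 'cx': 280.6777, 'cy': 210.2895, 'k1': -0.0548, 'R': [[0.975, -0.2219, -0.0112], [-0.1658, -0.693, -0.7016], [0.1479, 0.6859, -0.7125]], 't': [-0.5108, 0.2191, 1.2369]}
{'fx': 306.6068, 'fy': 306.6068, 'cx': 276.283, 'cy': 213.045, 'k1': -0.0337, 'mount': [[0.0003, -0.9563, -0.2924, 0.0747], [1.0, 0.0002, 0.0004, 0.0009], [-0.0003, -0.2924, 0.9563, -0.1438], [0.0, 0.0, 0.0, 1.0]]}
{'t': 0.1, 'q': array([-1.33712338,  0.47772758,  0.0223411 ,  1.55633157, -0.01149023,
        1.10930275, -0.08310615]), 'joint_vel': array([ 0.00193752, -0.00087404,  0.00204389, -0.00202532, -0.00162331,
        0.0007694 , -0.00099712]), 'joint_torque': array([ 4.67328297e-03, -5.97758639e+01,  1.61405280e+00, -2.81952882e+01,
        1.28624775e-02,  5.06730968e-03,  5.18617162e-05]), 'eef_pos': array([0.22606706, 0.63546036, 0.23042499]), 'tool_rot': array([-7.63275692e-05,  1.70046153e-01,  9.85435758e-01, -8.16956067e-04]), 'contact_force': array([-5.74910723e-04,  6.23658322e-01,  3.93286887e-01]), 'torque': array([-0.05763064,  0.02153576,  0.01488881]), 'gripper_width': 1.0021208157464208}
```

View pics/top0.png

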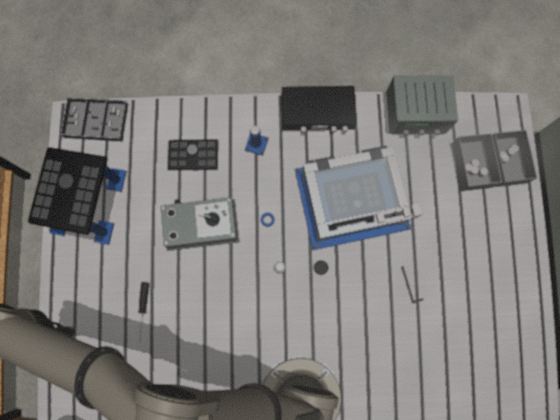

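View pics/side0.png

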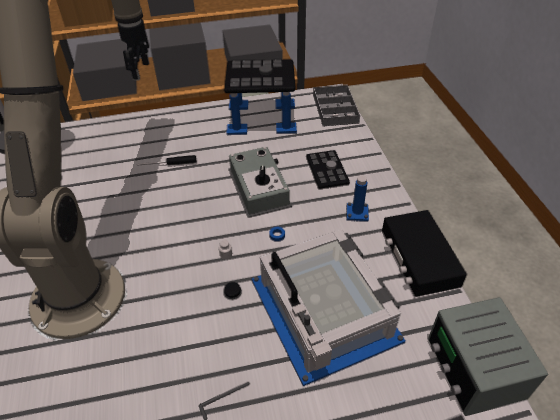

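The top view shows the console at about (198,222) with its knob near (212,219). The guard is at about (355,195), its handle bar near (350,224) and its bolt near (400,214). The side view agrees: knob (262,178), handle (283,275). I'll enlarge the region that matters.

```bash
cat > h.py <<'E'
from station import *
import cv2,numpy as np
from scipy.spatial.transform import Rotation as Ro
def Rt(q): return Ro.from_quat([q[1],q[2],q[3],q[0]])
def pose(n):
    c=camera_info(n)
    if n=="wrist":
        o=get_obs(); M=np.array(c["mount"]); Rw=Rt(o["tool_rot"]).as_matrix()
        R=(Rw@M[:3,:3]).T; C=Rw@M[:3,3]+o["eef_pos"]; return c,R,C
    R=np.array(c["R"]); return c,R,-R.T@np.array(c["t"])
def K(c): return np.array([[c["fx"],0,c["cx"]],[0,c["fy"],c["cy"]],[0,0,1.]]),np.array([c["k1"],0,0,0,0.])
def ray(P,uv):
    c,R,C=P; k,d=K(c); p=cv2.undistortPoints(np.array([[uv]],float),k,d)[0,0]
    return C,R.T@np.array([p[0],p[1],1])
def onz(P,uv,z):
    C,d=ray(P,uv); return C+d*(z-C[2])/d[2]
def proj(P,X):
    c,R,C=P; k,d=K(c); p=R@(np.array(X)-C)
    return cv2.projectPoints(p.reshape(1,1,3),np.zeros(3),np.zeros(3),k,d)[0][0,0]
def tri(A,B):
    (C1,d1),(C2,d2)=A,B; d1=d1/np.linalg.norm(d1);d2=d2/np.linalg.norm(d2)
    s=np.linalg.lstsq(np.c_[d1,-d2],C2-C1,rcond=None)[0]
    a,b=C1+s[0]*d1,C2+s[1]*d2; return (a+b)/2,np.linalg.norm(a-b)
def snap(n,f,crop=None,s=1):
    P=pose(n); im=cv2.cvtColor(read_camera(n),cv2.COLOR_RGB2BGR); cv2.imwrite(f"pics/{f}_raw.png",im)
    if crop: x0,y0,x1,y1=crop; im=im[y0:y1,x0:x1]
    cv2.imwrite(f"pics/{f}.png",cv2.resize(im,None,fx=s,fy=s,interpolation=cv2.INTER_CUBIC)); return P,im
E
python3 - <<'E'
from h import *
im=cv2.imread("pics/top0.png")
cv2.imwrite("pics/top_c.png",cv2.resize(im[140:260,155:425],None,fx=2.9,fy=2.9,interpolation=cv2.INTER_CUBIC))
P=pose("top")
hsv=cv2.cvtColor(im,cv2.COLOR_BGR2HSV)
m=((hsv[...,0]>105)&(hsv[...,0]<125)&(hsv[...,1]>140)&(hsv[...,2]>50)).astype(np.uint8); m[:, :280]=0;m[:140]=0;m[260:]=0
ys,xs=np.nonzero(m)
hull=cv2.convexHull(np.c_[xs,ys].astype(np.int32)); print(cv2.approxPolyDP(hull,4,True)[:,0].tolist())
for p in cv2.approxPolyDP(hull,4,True)[:,0]: print(p,onz(P,p,.012).round(3))
print("knob",onz(P,(212,219),.103).round(3),"handle",onz(P,(350,224),.158).round(3))
S=pose("side")
print("tri knob",tri(ray(P,(212,219)),ray(S,(262,178))))
E
```

```text
[[404, 228], [320, 246], [311, 239], [298, 174], [301, 169]]
[404 228] [ 0.494 -0.331  0.012]
[320 246] [ 0.445 -0.071  0.012]
[311 239] [ 0.467 -0.045  0.012]
[298 174] [ 0.67  -0.012  0.012]
[301 169] [ 0.686 -0.021  0.012]
knob [0.518 0.243 0.103] handle [ 0.486 -0.144  0.158]
tri knob (array([0.5245428 , 0.24602732, 0.07676249]), np.float64(0.0027015283790804098))
```

View pics/top_c.png

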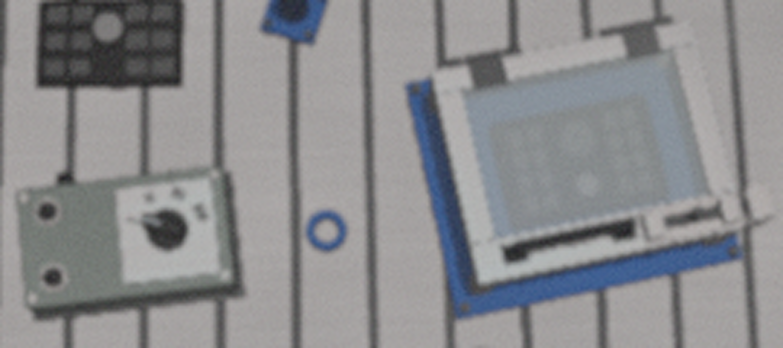

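The crop puts the knob's axis at about crop (167,231), which is px (212.6,219.7). Its pointer is up-left on the one-stroke mark, with the others at (148,198), (178,193) and (201,212). The guard is yawed about +11° and the console about +4.5°. I'll move above the knob now, jaws across the bar (bar about 72°, jaw axis about 164°).

```bash
python3 -c "
import station;print([ (n,getattr(station,n)) for n in dir(station) if 'off' in n.lower()])"
python3 -m handwheel '[29,-39,2,0,0,94,1,29,-39,2,0,0,94,1,29,-39,2,0,0,94,1,29,-39,2,0,0,94,1,29,-39,2,0,0,94,1,29,-39,2,0,0,94,1,29,-39,2,0,0,94,1,29,-39,2,0,0,94,1]'
```

```text
[('grasp_offset', 0.0187)]
t: 0.77
eef_pos: [0.4211, 0.3727, 0.2439]
tool_rot: [0.0, -0.315, 0.949, -0.001]
contact_force: [0.3, 1.1, 0.1]
gripper_width: 1.001
```

```bash
python3 -m handwheel '[9.9,-13,0.6,0,0,37,1,9.9,-13,0.6,0,0,37,1,9.9,-13,0.6,0,0,37,1,9.9,-13,0.6,0,0,37,1,9.9,-13,0.6,0,0,37,1,9.9,-13,0.6,0,0,37,1,9.9,-13,0.6,0,0,37,1,9.9,-13,0.6,0,0,37,1]'
python3 - <<'E'
from h import *
P,im=snap("wrist","w1")
o=get_obs();print(o["eef_pos"],Rt(o["tool_rot"]).as_matrix().round(3))
for s in [(.516,.242,.095)]:print(proj(P,s))
E
```

```text
t: 1.43
eef_pos: [0.5198, 0.2428, 0.2496]
tool_rot: [-0.0, -0.599, 0.801, -0.0]
contact_force: [-0.2, -0.1, 0.1]
gripper_width: 0.997
[0.51952391 0.24326996 0.2496396 ] [[-0.282 -0.959  0.   ]
 [-0.959  0.282 -0.   ]
 [ 0.    -0.    -1.   ]]
[279.68207424 194.51559506]
```

View pics/w1.png

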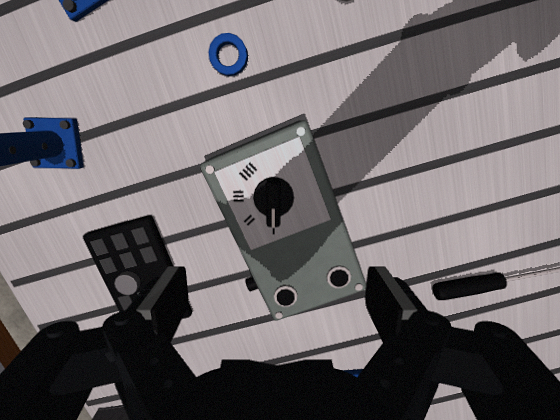

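The wrist picture shows the knob's skirt centred at about (273,197) and the pointer line running down from (274,210) to one stroke at (274,232). Box corner screws are at (209,170), (301,131), (278,316) and (359,287), and the bar is already near vertical in the image, in line with the jaws.

Run:
```python
from h import *
P=pose("wrist")
im=cv2.imread("pics/w1_raw.png")
g=cv2.cvtColor(im,cv2.COLOR_BGR2GRAY)
m=(g<45).astype(np.uint8); m[:160]=0;m[245:]=0;m[:,:250]=0;m[:,300:]=0
n,l,st,ce=cv2.connectedComponentsWithStats(m)
for i in range(1,n):
    if st[i,4]>30: print("blob",st[i],ce[i])
for z in(.067,.075,.105): print("skirt",z,onz(P,(273,197),z).round(4))
c=np.array([onz(P,p,.066) for p in [(209,170),(301,131),(359,287),(278,316)]])
print(c.round(4)); print([np.linalg.norm(c[i]-c[i-1]).round(3) for i in range(4)])
e=(c[0]+c[1]-c[2]-c[3]); print("console y-axis reversed ang",np.degrees(np.arctan2(e[1],e[0])), "center",c.mean(0))
y=-e/np.linalg.norm(e); print("axis pred",c.mean(0)-.045*y)
a=onz(P,(274,210),.105)-onz(P,(274,233),.105); 
v=onz(P,(274,230),.105)-onz(P,(273,199),.075);print("ptr",np.degrees(np.arctan2(v[1],v[0])), "line",np.degrees(np.arctan2(-a[1],-a[0])))
cv2.imwrite("pics/w1z.png",cv2.resize(im[160:245,225:325],None,fx=6,fy=6,interpolation=cv2.INTER_CUBIC))
```

```text
blob [ 253  177   41   50 1321] [273.22104466 198.18697956]
skirt 0.067 [0.5252 0.2497 0.067 ]
skirt 0.075 [0.5245 0.2478 0.075 ]
skirt 0.105 [0.5221 0.2408 0.105 ]
[[0.5827 0.202  0.066 ]
 [0.4775 0.1907 0.066 ]
 [0.4573 0.3866 0.066 ]
 [0.5628 0.3983 0.066 ]]
[np.float64(0.197), np.float64(0.106), np.float64(0.197), np.float64(0.106)]
console y-axis reversed ang -84.16647301483421 center [0.52004512 0.29439418 0.066     ]
axis pred [0.52461885 0.24962721 0.066     ]
ptr 76.61048362414734 line 73.51792334011077
```

View pics/w1z.png

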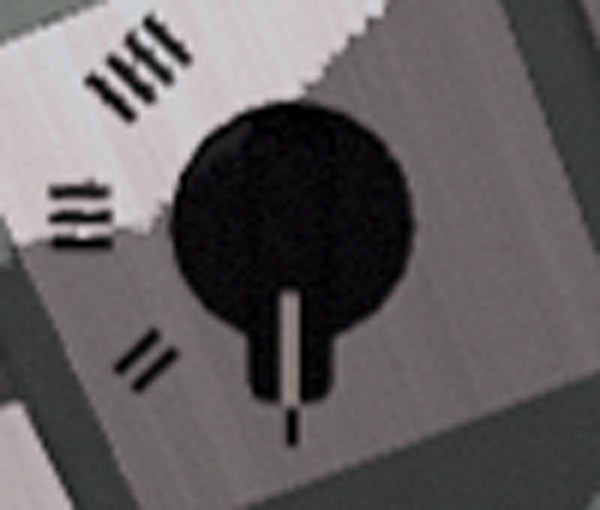

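The zoom shows the white pointer on the one-stroke mark, with 2, 3 and 4 strokes clockwise from it. Box yaw is 5.8°, so the pointer is at 73.3°, and the axis is at (0.5247, 0.249). The two estimates of the axis agree to 2 mm. Now I'll descend and grip.

```bash
python3 -m handwheel '[0.5,0.6,-4,0,0,0,1,0.5,0.6,-8,0,0,0,0.6,0.5,0.6,-12,0,0,0,0.6,0.5,0.6,-14.5,0,0,0,0.6,0.5,0.6,-16,0,0,0,0.6,0.5,0.6,-17,0,0,0,0.6,0.5,0.6,-17,0,0,0,0.6,0.5,0.6,-17,0,0,0,0.6]' 30
python3 -m handwheel '[0,0,0,0,0,0,0,0,0,0,0,0,0,0,0,0,0,0,0,0,0,0,0,0,0,0,0,0,0,0,0,0,0,0,0,0,0,0,0,0,0,0]' 30
```

```text
t: 2.15
eef_pos: [0.5244, 0.25, 0.0799]
tool_rot: [0.0, -0.599, 0.8, -0.0]
contact_force: [0.8, 0.3, -0.3]
gripper_width: 0.602
t: 2.65
eef_pos: [0.5257, 0.2505, 0.0814]
tool_rot: [0.002, -0.599, 0.801, -0.0]
contact_force: [1.0, -1.0, 6.9]
gripper_width: 0.155
```

```bash
python3 -m handwheel '[-0.05,-0.1,0,0,0,-6,0,-0.05,-0.1,0,0,0,-12,0,-0.05,-0.1,0,0,0,-18,0,-0.05,-0.1,0,0,0,-24,0,-0.05,-0.1,0,0,0,-30,0,-0.05,-0.1,0,0,0,-36,0,-0.05,-0.1,0,0,0,-42,0,-0.05,-0.1,0,0,0,-48,0]'
python3 -m handwheel '[0,0,0,0,0,-6,0,0,0,0,0,0,-12,0,0,0,0,0,0,-18,0,0,0,0,0,0,-24,0,0,0,0,0,0,-30,0,0,0,0,0,0,-36,0,0,0,0,0,0,-42,0,0,0,0,0,0,-42,0]'
```

```text
t: 3.32
eef_pos: [0.5279, 0.2485, 0.0815]
tool_rot: [0.004, -0.218, 0.976, -0.001]
contact_force: [9.6, -2.4, -8.8]
gripper_width: 0.157
t: 3.98
eef_pos: [0.5283, 0.2459, 0.0815]
tool_rot: [0.003, 0.149, 0.989, -0.004]
contact_force: [2.2, -5.9, 0.7]
gripper_width: 0.154
```

```bash
python3 -m handwheel '[0,0,0,0,0,0,0.6,0,0,0,0,0,0,0.6,0,0,0,0,0,0,0.6,0,0,1,0,0,0,0.6,0,0,5,0,0,0,0.8,0,0,9,0,0,0,1,0,0,13,0,0,0,1,0,0,15,0,0,0,1]'
python3 - <<'E'
from h import *
P,im=snap("wrist","w2",(190,110,370,245),4)
print(proj(P,(.5247,.249,.105)))
im=cv2.imread("pics/w2_raw.png")
E
```

```text
t: 4.65
eef_pos: [0.5302, 0.2467, 0.2374]
tool_rot: [0.006, 0.149, 0.989, -0.002]
contact_force: [0.9, 0.6, -0.1]
gripper_width: 1.003
[276.04321552 195.19889514]
```

View pics/w2.png

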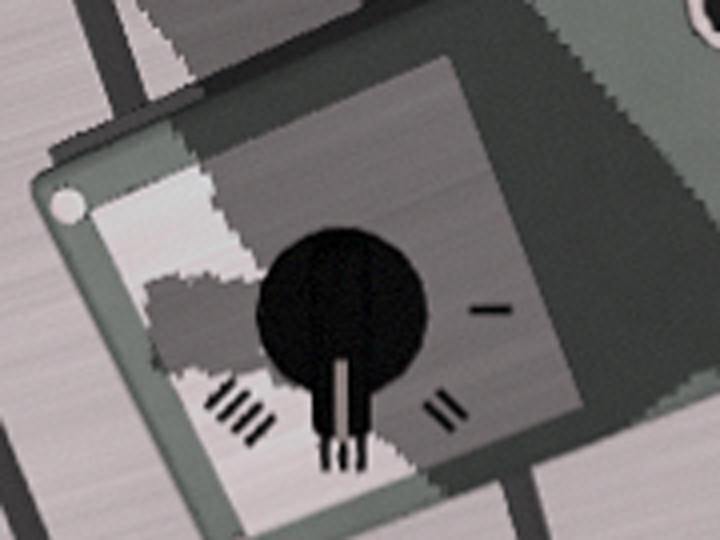

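The pointer is now on the three-stroke mark (crop (340,450)) and centred. Next is the guard handle, estimated at about (0.489, −0.149).

```bash
python3 -m handwheel '[-4,-40,6,0,0,-62,1,-4,-40,6,0,0,-62,1,-4,-40,6,0,0,-62,1,-4,-40,6,0,0,-62,1,-4,-40,6,0,0,-62,1,-4,-40,6,0,0,-62,1,-4,-40,6,0,0,-62,1,-4,-40,6,0,0,-62,1]'
python3 -m handwheel '[-0.9,-9,1.3,0,0,-8,1,-0.9,-9,1.3,0,0,-8,1,-0.9,-9,1.3,0,0,-8,1,-0.9,-9,1.3,0,0,-8,1,-0.9,-9,1.3,0,0,-8,1]'
python3 - <<'E'
from h import *
P,im=snap("wrist","w3")
T=pose("top");print("handle est",onz(T,(352.6,222.8),.158))
o=get_obs();print(o["eef_pos"],Rt(o["tool_rot"]).as_matrix().round(3))
E
```

```text
t: 5.37
eef_pos: [0.4975, -0.083, 0.2886]
tool_rot: [0.006, 0.607, 0.794, -0.003]
contact_force: [1.1, -0.3, 0.1]
gripper_width: 1.001
t: 5.78
eef_pos: [0.4884, -0.1728, 0.3018]
tool_rot: [0.006, 0.662, 0.75, -0.003]
contact_force: [1.2, 1.7, -0.8]
gripper_width: 0.997
handle est [ 0.4892992  -0.15099854  0.158     ]
[ 0.48863367 -0.17157377  0.30145293] [[-0.127  0.992  0.004]
 [ 0.992  0.127 -0.012]
 [-0.012  0.002 -1.   ]]
```

View pics/w3.png

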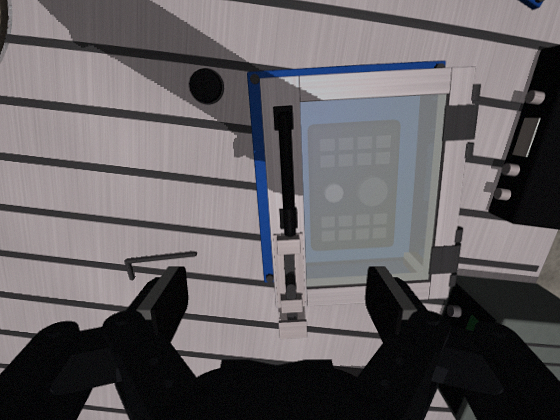

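The wrist view shows the handle bar running from (282,112) to (290,228), its middle near (286,170). The bolt, with its stud, is at about (290,270–300), and the strike is at (292,328).

Run:
```python
from h import *
P=pose("wrist")
im=cv2.imread("pics/w3_raw.png")
g=cv2.cvtColor(im,cv2.COLOR_BGR2GRAY)
m=(g<60).astype(np.uint8); m[:98]=0;m[243:]=0;m[:,:270]=0;m[:,302:]=0
n,l,st,ce=cv2.connectedComponentsWithStats(m); i=1+st[1:,4].argmax(); print(st[i],ce[i])
ys,xs=np.nonzero(l==i)
for y in range(100,240,12): 
    x=xs[ys==y]; print(y,x.min() if len(x) else None,x.max() if len(x) else None)
a,b=[onz(P,p,.152) for p in [((lambda x:(x.min()+x.max())/2)(xs[ys==y]),y) for y in (132,208)]]
d=a-b; print("bar pts",a,b,"yaw",np.degrees(np.arctan2(d[1],d[0]))-90)
e1,e2=[onz(P,(np.median(xs[ys==y]),y),.152) for y in (ys.min(),ys.max())]; print("ends",e1,e2,np.linalg.norm(e1-e2),"mid",(e1+e2)/2)
# guard lid corners: compare with predicted
cv2.imwrite("pics/w3z.png",cv2.resize(im[200:345,250:330],None,fx=4,fy=4,interpolation=cv2.INTER_CUBIC))
```

```text
[ 273  105   26  135 1973] [286.06436898 170.05271161]
100 None None
112 273 292
124 274 293
136 279 291
148 280 292
160 280 292
172 281 293
184 282 293
196 283 293
208 283 295
220 280 296
232 284 295
bar pts [ 0.48934449 -0.1082962   0.152     ] [ 0.50324627 -0.18051709  0.152     ] yaw 10.895582474799028
ends [ 0.49061431 -0.08420467  0.152     ] [ 0.50075805 -0.21438994  0.152     ] 0.13057986055696563 mid [ 0.49568618 -0.14929731  0.152     ]
```

View pics/w3z.png

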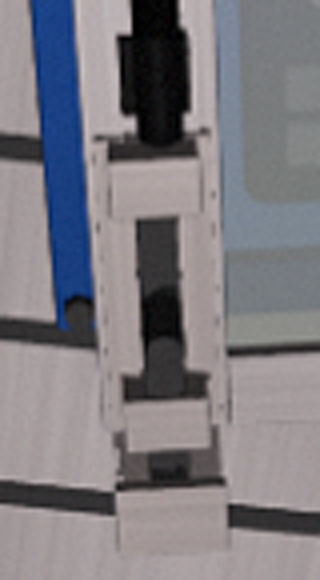

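The zoom shows the stud top at (165,355), i.e. px (291,289), close to the right guide block, so the bolt is near home. The bar's yaw is 10.9° and its middle is at about (0.497, −0.148, 0.152). I'll descend and grip the handle.

```bash
python3 -c "
from h import *
P=pose('wrist');s=onz(P,(291.3,288.8),.150);y=np.radians(10.9);c,t=np.cos(y),np.sin(y)
R=np.array([[c,-t],[t,c]]);h=np.array([.497,-.148]);g=h-R@[-.088,.040];print('guard',g,'stud in guard',R.T@(s[:2]-g), 'hinge',g+R@[.11,0])"
python3 -m handwheel '[0.8,2.4,-4,0.7,0.2,3.6,1,0.8,2.4,-8,0.7,0.2,3.6,0.6,0.8,2.4,-11,0.7,0.2,3.6,0.6,0.8,2.4,-14,0.7,0.2,3.6,0.6,0.8,2.4,-15.5,0.7,0.2,3.6,0.6,0.8,2.4,-16.8,0.7,0.2,3.6,0.6,0.8,2.4,-16.8,0.7,0.2,3.6,0.6,0.8,2.4,-16.8,0.7,0.2,3.6,0.6]' 30
python3 -m handwheel '[0,0,0,0,0,0,0,0,0,0,0,0,0,0,0,0,0,0,0,0,0,0,0,0,0,0,0,0,0,0,0,0,0,0,0,0,0,0,0,0,0,0]' 30
```

```text
guard [ 0.59097618 -0.17063795] stud in guard [-0.09003953 -0.08621928] hinge [ 0.69899164 -0.14983745]
t: 6.5
eef_pos: [0.4965, -0.1458, 0.1329]
tool_rot: [-0.001, 0.636, 0.772, 0.0]
contact_force: [0.6, 0.4, 0.7]
gripper_width: 0.601
t: 7.0
eef_pos: [0.4953, -0.1457, 0.1336]
tool_rot: [-0.002, 0.636, 0.772, 0.0]
contact_force: [-5.7, 0.7, 7.4]
gripper_width: 0.128
```

The frame fits: the measured stud is at (−0.090, −0.086) against a home of (−0.090, −0.085). Now a gentle tug, in small steps.

```bash
for i in 1 2; do python3 -m handwheel '[0,0,0.1,0,0,0,0,0,0,0.2,0,0,0,0,0,0,0.2,0,0,0,0]' | egrep 'eef|force'; done
```

```text
eef_pos: [0.4958, -0.1456, 0.1359]
contact_force: [0.9, 0.3, -4.5]
eef_pos: [0.4963, -0.1455, 0.1379]
contact_force: [4.6, -1.1, -9.0]
```

```bash
for i in 1 2; do python3 -m handwheel '[0,0,0.1,0,0,0,0,0,0,0.15,0,0,0,0,0,0,0.15,0,0,0,0]' | egrep 'eef|force'; done
```

```text
eef_pos: [0.4964, -0.1455, 0.1386]
contact_force: [8.3, -2.3, -17.0]
eef_pos: [0.4965, -0.1455, 0.139]
contact_force: [8.4, -2.5, -22.3]
```

The tug is firm: 22 N with under 0.5 mm more travel after about 4 mm of play, so the bolt is caught. I'll relax, release and go over to the stud at (0.519, −0.2715).

```bash
python3 -m handwheel '[0,0,-0.3,0,0,0,0,0,0,-0.6,0,0,0,0,0,0,-0.6,0,0,0,0,0,0,-0.6,0,0,0,0.5,0,0,-0.6,0,0,0,0.5,0,0,-0.6,0,0,0,0.5,0,0,-0.6,0,0,0,0.5,0,0,-0.6,0,0,0,0.5]'
python3 -m handwheel '[0,0,2,0,0,0,0.5,0,0,5,0,0,0,0.5,0,0,8,0,0,0,0.5,1,-4,8,0,0,0,0.5,2,-8,8,0,0,0,0.5,2.3,-12.5,8,0,0,0,0.5,2.3,-12.5,8,0,0,0,0.5,2.3,-12.5,8,0,0,0,0.5]'
python3 - <<'E'
from h import *
P,im=snap("wrist","w4")
g=cv2.cvtColor(cv2.imread("pics/w4_raw.png"),cv2.COLOR_BGR2GRAY)
o=get_obs();print(o["eef_pos"],Rt(o["tool_rot"]).as_matrix().round(3))
print(proj(P,(.5188,-.2716,.150)))
u,v=proj(P,(.5188,-.2716,.150)).astype(int);im=cv2.imread("pics/w4_raw.png")[max(v-70,0):v+70,u-90:u+90];cv2.circle(im,(90,min(v,70)),2,(0,0,255),-1)
cv2.imwrite("pics/w4z.png",cv2.resize(im,None,fx=4,fy=4))
E
```

```text
t: 8.67
eef_pos: [0.4966, -0.1454, 0.133]
tool_rot: [-0.0, 0.635, 0.772, -0.0]
contact_force: [-0.5, 0.1, 1.0]
gripper_width: 0.504
t: 9.33
eef_pos: [0.5186, -0.2742, 0.2132]
tool_rot: [0.0, 0.638, 0.77, -0.001]
contact_force: [-0.3, 0.5, -0.3]
gripper_width: 0.501
[ 0.5190532  -0.2715817   0.21280144] [[-0.19   0.982 -0.002]
 [ 0.982  0.19  -0.   ]
 [-0.    -0.002 -1.   ]]
[276.90567605 225.857211  ]
```

View pics/w4z.png

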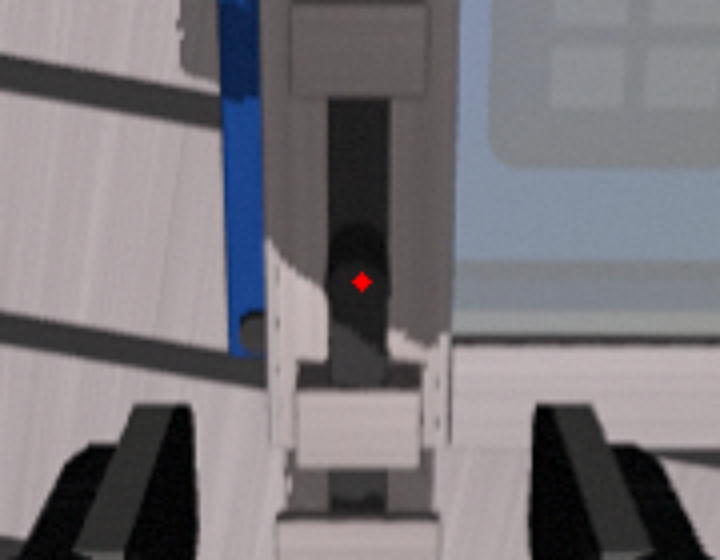

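The predicted stud point (crop (361,282)) falls on the stud, which lies clear between the guide blocks. I'll go down, grip and slide.

```bash
python3 -m handwheel '[0,0,-3,0,0,0,0.5,0,0,-5.5,0,0,0,0.5,0,0,-7,0,0,0,0.5,0,0,-7.6,0,0,0,0.5,0,0,-7.6,0,0,0,0,0,0,-7.6,0,0,0,0,0,0,-7.6,0,0,0,0,0,0,-7.6,0,0,0,0]' 30
python3 -m handwheel '[0,0,0,0,0,0,0,0,0,0,0,0,0,0,0,0,0,0,0,0,0]'
python3 -m handwheel '[-0.1,0.5,0,0,0,0,0,-0.2,1,0,0,0,0,0,-0.3,1.5,0,0,0,0,0,-0.35,1.9,0,0,0,0,0,-0.35,1.9,0,0,0,0,0]'
```

```text
t: 10.05
eef_pos: [0.5169, -0.2717, 0.1375]
tool_rot: [-0.002, 0.637, 0.771, -0.001]
contact_force: [-6.2, 1.1, 0.7]
gripper_width: 0.118
t: 10.3
eef_pos: [0.5169, -0.2716, 0.138]
tool_rot: [-0.002, 0.637, 0.771, -0.001]
contact_force: [-1.5, -0.2, -3.7]
gripper_width: 0.114
t: 10.72
eef_pos: [0.513, -0.2513, 0.1378]
tool_rot: [-0.002, 0.636, 0.771, -0.001]
contact_force: [-0.7, 0.5, -3.6]
gripper_width: 0.121
```

```bash
python3 -m handwheel '[-0.05,0.2,0,0,0,0,0,-0.06,0.3,0,0,0,0,0,-0.06,0.3,0,0,0,0,0]'
python3 -m handwheel '[0,0,0,0,0,0,0.5,0,0,0,0,0,0,0.5,0,0,0,0,0,0,0.5,0,0,3,0,0,0,0.5,0,0,6,0,0,0,0.5,0,0,8,0,0,0,0.5,0,0,8,0,0,0,0.5]'
python3 - <<'E'
from h import *
P,im=snap("wrist","w5",(190,120,370,290),3.5)
o=get_obs();print(o["eef_pos"])
for gy in(-.085,-.063):
    y=np.radians(10.9);c,t=np.cos(y),np.sin(y);g=np.array([.591,-.1706])+np.array([[c,-t],[t,c]])@[-.09,gy];print((proj(P,(*g,.150))-[190,120])*3.5)
E
```

```text
t: 10.97
eef_pos: [0.5131, -0.2508, 0.1386]
tool_rot: [-0.0, 0.637, 0.771, -0.002]
contact_force: [1.1, -7.8, -3.5]
gripper_width: 0.121
t: 11.55
eef_pos: [0.5155, -0.2516, 0.2229]
tool_rot: [0.003, 0.637, 0.771, -0.0]
contact_force: [0.2, -0.6, 0.7]
gripper_width: 0.497
[ 0.51462005 -0.25081103  0.22074212]
[296.44469356 450.54107784]
[296.35270819 355.45302503]
```

View pics/w5.png

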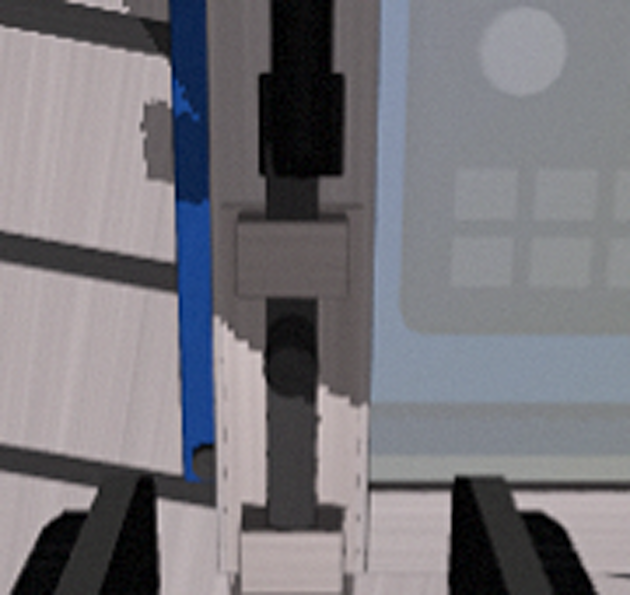

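The stud is at crop (291,365) against a fully drawn prediction of (296,355), and the push met the stop at 7.8 N, so the bolt is drawn. Back to the handle.

```bash
python3 -m handwheel '[-0.6,3.5,0,0,0,0,0.5,-1.2,7,0,0,0,0,0.5,-1.85,10.4,0,0,0,0,0.5,-1.85,10.4,-1,0,0,0,0.5,-1.85,10.4,-5,0,0,0,0.5,-1.85,10.4,-7.5,0,0,0,0.5,-1.85,10.4,-8.8,0,0,0,0.5,-1.85,10.4,-8.8,0,0,0,0.5]'
python3 -m handwheel '[0,0,0,0,0,0,0,0,0,0,0,0,0,0,0,0,0,0,0,0,0,0,0,0,0,0,0,0,0,0,0,0,0,0,0]' 30
python3 - <<'E'
# arc plan: shift from shut (cm) for lid angle th
import numpy as np
y=np.radians(10.9)
a0=np.arctan2(.049,.198);r=np.hypot(.049,.198)
go=.0187
for th,ti in [(5,2),(10,4),(15,6),(20,8),(25,10),(30,12),(35,14),(40,16),(45,18),(50,20),(54,21),(58,22)]:
    b=a0+np.radians(th);dx=.198-r*np.cos(b);dz=r*np.sin(b)-.049
    t=np.radians(ti) # tool tilt about guard +y: TCP relative to grasp point = go*(-sin t,0,-cos t)
    dx+=-go*np.sin(t);dz+=go*(1-np.cos(t))
    print(th,(100*np.array([dx*np.cos(y),dx*np.sin(y),dz])).round(1),(ti*np.array([-np.sin(y),np.cos(y)])).round(1))
E
```

```text
t: 12.27
eef_pos: [0.4933, -0.1454, 0.1291]
tool_rot: [-0.001, 0.636, 0.772, -0.002]
contact_force: [-0.6, 0.5, 0.0]
gripper_width: 0.503
t: 12.68
eef_pos: [0.4952, -0.1449, 0.13]
tool_rot: [0.0, 0.636, 0.772, -0.001]
contact_force: [5.3, 1.8, -5.6]
gripper_width: 0.123
5 [0.4 0.1 1.7] [-0.4  2. ]
10 [1.  0.2 3.4] [-0.8  3.9]
15 [1.7 0.3 5. ] [-1.1  5.9]
20 [2.6 0.5 6.5] [-1.5  7.9]
25 [3.5 0.7 7.9] [-1.9  9.8]
30 [4.6 0.9 9.3] [-2.3 11.8]
35 [ 5.8  1.1 10.5] [-2.6 13.7]
40 [ 7.1  1.4 11.7] [-3.  15.7]
45 [ 8.5  1.6 12.7] [-3.4 17.7]
50 [10.   1.9 13.5] [-3.8 19.6]
54 [11.2  2.2 14.1] [-4.  20.6]
58 [12.5  2.4 14.6] [-4.2 21.6]
```

```bash
python3 -m handwheel '[0.2,0,0.9,-0.2,1,0,0,0.4,0.1,1.7,-0.4,2,0,0,0.7,0.1,2.5,-0.6,3,0,0,1,0.2,3.4,-0.8,3.9,0,0,1,0.2,3.4,-0.8,3.9,0,0]'
```

```text
t: 13.1
eef_pos: [0.5057, -0.143, 0.1655]
tool_rot: [-0.022, 0.635, 0.772, -0.028]
contact_force: [-1.7, -0.7, -3.1]
gripper_width: 0.124
```

```bash
python3 -m handwheel '[0.7,0.1,1.6,-0.3,2,0,0,1.1,0.2,2.4,-0.5,3,0,0,1.6,0.3,3.1,-0.7,4,0,0,2.5,0.5,4.5,-1.1,5.9,0,0,3,0.6,5.2,-1.3,6.9,0,0,3.6,0.7,5.9,-1.5,7.9,0,0,4.8,0.9,7.1,-1.8,9.8,0,0,4.8,0.9,7.1,-1.8,9.8,0,0]'
```

```text
t: 13.77
eef_pos: [0.5542, -0.1338, 0.238]
tool_rot: [-0.078, 0.63, 0.767, -0.096]
contact_force: [-7.7, 1.6, 2.2]
gripper_width: 0.126
```

```bash
python3 -m handwheel '[0.7,0.1,0.6,-0.2,1,0,0,1.3,0.3,1.2,-0.4,2,0,0,2.7,0.5,2.2,-0.8,4,0,0,3.4,0.7,2.6,-1,5,0,0,4.2,0.8,3,-1.2,5.9,0,0,5.4,1.1,3.6,-1.4,6.9,0,0,6,1.2,3.9,-1.5,7.4,0,0,6,1.2,3.9,-1.5,7.4,0,0]'
python3 -m handwheel '[0,0,0,0,0,0,0,0,0,0,0,0,0,0,0,0,0,0,0,0,0]' 45
python3 - <<'E'
from h import *
o=get_obs();R=Rt(o["tool_rot"]).as_matrix();G=o["eef_pos"]-R[:,2]*.0187
y=np.radians(10.9);c,t=np.cos(y),np.sin(y);g=np.array([[c,t],[-t,c]])@(G[:2]-[.591,-.1706])
dx,dz=.110-g[0],G[2]-.103;print("grasp in guard",g,G[2],"r",np.hypot(dx,dz),"lid deg",np.degrees(np.arctan2(dz,dx)-np.arctan2(.049,.198)),o["contact_force"])
snap("side","s1",(200,130,480,400),2.1)
E
```

```text
t: 14.43
eef_pos: [0.6147, -0.1225, 0.2772]
tool_rot: [-0.119, 0.624, 0.759, -0.147]
contact_force: [-3.4, -0.5, -0.1]
gripper_width: 0.127
t: 14.68
eef_pos: [0.6139, -0.1226, 0.277]
tool_rot: [-0.119, 0.624, 0.758, -0.147]
contact_force: [-2.4, -1.0, -2.0]
gripper_width: 0.123
grasp in guard [0.03846308 0.04284714] 0.29434606726410056 r 0.20428129672900752 lid deg 55.60118017367776 [-2.38014919 -0.9507467  -2.00009483]
```

View pics/s1.png

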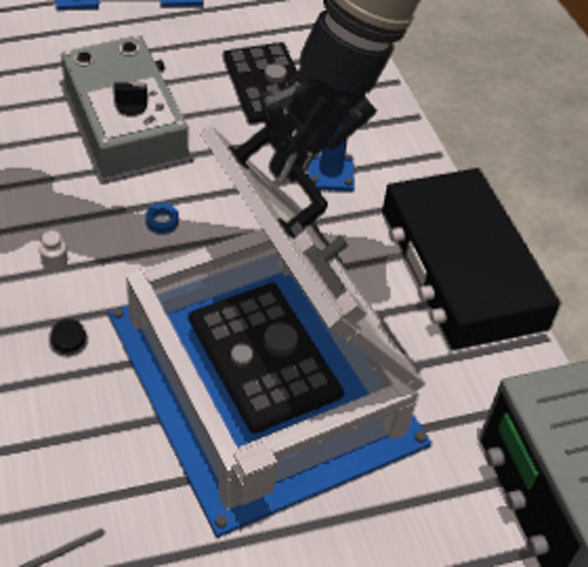

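The lid stands open at about 55°, held by the handle (crop (290,170)). The ring, weight, cap and post are where they were.

```bash
python3 -c "
from station import *
print(get_obs()['gripper_width']); print(hand_in())"
```

```text
0.12299722128510306
the job is handed in; nothing more can be done
None
```

The job is done and handed in at about 14.7 s, with the lid held open at about 56° by its handle.

- **Selector:** I turned it from one stroke to three strokes (set-up). A close-up after letting go showed the pointer centred on the three-stroke mark.
- **Tug and bolt:** A gentle tug by the handle moved about 4 mm and then held firm, with the upward force at 22 N (well under 45 N), so the bolt was caught. I slid it back about 21 mm until it met its stop at 8 N. The stud appeared within about 2–3 mm of its fully drawn position, and the lid then rose freely.
- **Lid:** The angle comes from the arm's pose; the grip was 204 mm from the hinge, as given for the handle. The force at the tool was about 3 N and the grip was set to 45 N. The last side picture shows the lid open and held.
- **Other things on the bench:** The ring, weight, cap and post looked unmoved in the side picture. The post is partly hidden by the arm there, and I did not measure any of them. The screwdriver and most of the hex key were outside that crop; the arm never went near either.

One measurement disagreed: the first top-camera estimate of the handle was about 7 mm off the wrist view. I used the wrist view, and the grip confirmed it.

I viewed 11 pictures, one past the budget of 10.

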